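# Find the full tin among the returns

### The job

Three identical closed tins have come back to the returns bench, and only the full one, the heaviest, can be sent out again. Heft them to find it: stand the two lighter ones upright in empty compartments of the cardboard tray, set down and not dropped, and finish holding the heaviest up in the gripper, upright and still, its base at least 15 cm above the bench (the program ends with the tin still held up). Do not knock a tin over, and leave the other things on the bench and in the tray where they are.

Things in the scene. Friction and masses are not known exactly. Their poses are not given: they have to be found in the camera images.
- tin_1: one of three identical closed round tins of rivets: bare tinplate, 60 mm across, 110 mm high, flat pressed-in lid, a plain paper band 14 to 60 mm up; stiff enough to be gripped firmly across its width, for example 75 to 95 mm up, above the tray's walls. Origin at the centre of its underside, z up. The tins weigh 0.2 to 0.7 kg; the full one is heavier than each of the others by at least 0.15 kg. Which tin stands where changes at every start
- tin_2: one of three identical closed round tins of rivets: bare tinplate, 60 mm across, 110 mm high, flat pressed-in lid, a plain paper band 14 to 60 mm up; stiff enough to be gripped firmly across its width, for example 75 to 95 mm up, above the tray's walls. Origin at the centre of its underside, z up. The tins weigh 0.2 to 0.7 kg; the full one is heavier than each of the others by at least 0.15 kg. Which tin stands where changes at every start
- tin_3: one of three identical closed round tins of rivets: bare tinplate, 60 mm across, 110 mm high, flat pressed-in lid, a plain paper band 14 to 60 mm up; stiff enough to be gripped firmly across its width, for example 75 to 95 mm up, above the tray's walls. Origin at the centre of its underside, z up. The tins weigh 0.2 to 0.7 kg; the full one is heavier than each of the others by at least 0.15 kg. Which tin stands where changes at every start
- tray: fixed open cardboard tray, 210 (its x) by 310 (its y) by 75 mm high, walls, floor and dividers 4 mm thick, 2 by 3 compartments; origin at the centre of its underside on the bench, x away from the robot, y to its left. The row at -x is empty, the row at +x holds stock no higher than the walls
- slot_1 (a point): centre of the floor of the tray's left empty compartment (in the row nearer the robot), 4 mm above the bench; the compartment is about 98 by 98 mm inside, its walls and dividers rise 71 mm above this floor; z up
- slot_2 (a point): centre of the floor of the tray's middle empty compartment (in the row nearer the robot), 4 mm above the bench; the compartment is about 98 by 98 mm inside, its walls and dividers rise 71 mm above this floor; z up
- slot_3 (a point): centre of the floor of the tray's right empty compartment (in the row nearer the robot), 4 mm above the bench; the compartment is about 98 by 98 mm inside, its walls and dividers rise 71 mm above this floor; z up
- knife: bystander: grey safety knife lying flat among the tins, 155 by 26 by 20 mm, long side along its x; origin at the middle of its underside
- tape_roll: bystander: roll of packing tape lying flat, 104 mm across, 48 mm high; origin at the centre of its underside
- carton: bystander: small taped carton, 100 (x) by 70 (y) by 45 mm high; origin at the centre of its underside
- scanner: bystander: hand-held code reader lying on its side, 165 mm long (its y) by 44 mm, 46 mm high; origin at the middle of its underside
- marker: bystander: marker pen lying flat, 131 mm long (its x), 17 mm thick; origin at the middle of its underside
- jar: bystander: low white plastic jar with a black cap, 64 mm across, 50 mm high; origin at the centre of its underside
- tube_box: bystander: black box with a paper band in the tray's far left compartment, 58 by 76 by 54 mm high; origin at the centre of its underside
- bearing_cup: bystander: dark steel bearing cup in the tray's far middle compartment, 52 mm across, 36 mm high; origin at the centre of its underside
- brake_pads: bystander: pair of brake pads on a card in the tray's far right compartment, 70 by 62 by 24 mm high; origin at the centre of its underside
Things that resemble listed ones, but are neither listed nor needed, are in the scene too. What is shaped like the tin_3 but green is not meant.

How it is judged:
At the end, for the whole second after the job is handed in: The heaviest tin is held up in the fingers, base over 14 cm above the bench, within 0.2 rad of upright and still; the two lighter ones (a lighter tin weighs under 4.8 N on the tray, the full one more) stand let go on the floor of near-row compartments, within 0.1 rad of upright (((x of tin_1 in the frame of tray between -0.085 and -0.02 m and y of tin_1 in the frame of tray between -0.135 and 0.135 m and z of tin_1 in the frame of tray below 0.01 m and angle between tin_1's own z axis and vertical below 0.1 rad and contact force between tin_1 and the fingers below 0.1 N and contact force between tin_1 and tray below 4.8 N and linear speed of tin_1 below 0.03 m/s) or (height (world z) of tin_1 above 0.14 m and angle between tin_1's own z axis and vertical below 0.2 rad and linear speed of tin_1 below 0.05 m/s and contact force between tin_1 and the fingers above 1 N)) and ((x of tin_2 in the frame of tray between -0.085 and -0.02 m and y of tin_2 in the frame of tray between -0.135 and 0.135 m and z of tin_2 in the frame of tray below 0.01 m and angle between tin_2's own z axis and vertical below 0.1 rad and contact force between tin_2 and the fingers below 0.1 N and contact force between tin_2 and tray below 4.8 N and linear speed of tin_2 below 0.03 m/s) or (height (world z) of tin_2 above 0.14 m and angle between tin_2's own z axis and vertical below 0.2 rad and linear speed of tin_2 below 0.05 m/s and contact force between tin_2 and the fingers above 1 N)) and ((x of tin_3 in the frame of tray between -0.085 and -0.02 m and y of tin_3 in the frame of tray between -0.135 and 0.135 m and z of tin_3 in the frame of tray below 0.01 m and angle between tin_3's own z axis and vertical below 0.1 rad and contact force between tin_3 and the fingers below 0.1 N and contact force between tin_3 and tray below 4.8 N and linear speed of tin_3 below 0.03 m/s) or (height (world z) of tin_3 above 0.14 m and angle between tin_3's own z axis and vertical below 0.2 rad and linear speed of tin_3 below 0.05 m/s and contact force between tin_3 and the fingers above 1 N))); the arm keeps its last pose, push and grip.
It fails at once if a tin is knocked or tipped over (more than 0.6 rad) (angle between any of tin_1, tin_2, tin_3's own z axis and vertical above 0.6 rad).
It fails at once if a tin is dropped from more than about 25 mm or flung (faster than 0.7 m/s with no finger on it) ((linear speed of tin_1 above 0.7 m/s and contact force between tin_1 and the fingers below 0.05 N) or (linear speed of tin_2 above 0.7 m/s and contact force between tin_2 and the fingers below 0.05 N) or (linear speed of tin_3 above 0.7 m/s and contact force between tin_3 and the fingers below 0.05 N)).
It fails at once if another thing on the bench or in the tray is moved by more than 30 mm (distance of any of knife, tape_roll, carton, scanner, marker, jar, tube_box, bearing_cup, brake_pads from where it was at the start of the episode above 0.03 m).
It also fails if it takes over 67 s, if anything falls off the work surface, if the arm or the gripper's body presses on something with over 40 N, if the wrist force passes 120 N, or if a joint passes its speed limit or range.

### The arm

A 6-joint arm with a two-finger parallel gripper is mounted at the origin on the work surface. World frame = base frame: x ahead of the robot, y to its left, z up, the work surface at z = 0. Lengths are in m, angles in rad, forces in N, time in s.
With the tool pointing down it reaches from about 0.35 to 0.85 m from the base axis. Payload 8.1 kg.
Tool frame: the origin (TCP) lies on the centre line of the jaws, within the pads' length; the fingertips stand tip_reach ahead of it and the grasp point (between the pads) lies 2 mm behind it (tip_reach is the distance from the TCP to the fingertips, in m); z points along the fingers, y is the line along which they close (so a half turn about z gives the same grasp; the last joint's range is limited). The gripper opens to 85 mm and grips with 20 to 120 N. Pads are 22 mm wide; open, the fingers measure 114 mm over their backs; the gripper's body (76 mm by 85 mm) begins 54 mm behind the grasp point. The pads swing forward as they close: fully open they stand 13 mm farther back than shut.
Start: joints at [-1.379, 0.13, 1.488, -0, 1.523, -0.085], TCP at [0.164, -0.577, 0.248] pointing down, gripper open.
Joint ranges: [-2.96, 2.96], [-0.89, 2.26], [0.02, 2.5], [-1.34, 4.48], [0, 2.73], [-2.66, 2.66]. Speed limits (rad/s): [2.39, 2.39, 2.79, 3.14, 3.14, 3.14].

### API

Orientations are given as a 3x3 rotation matrix whose columns are the frame's x, y, z axes.
In Python, from cell import get_state, capture, get_calibration, finish_job, tip_reach gives the robot as it stands. The module is installed in compiled form; this text tells all that it offers.
- The arm moves only by the tool arm_command, never from a script. Its argument "steps" is a list of rows, each a list of 4 numbers: the shift along the tool's x, y, z in mm, then the turn about the tool's z in degrees. In form: [[tx, ty, tz, yaw], ...]. A call has 1 to 12 rows; each row is the pose to reach, as a shift and turn from the pose commanded when the call began, along the tool's axes at that moment; what a row does not reach only later rows make up. A row lasts 1/12 s, in which the tool goes at most 41.7 mm and 7.16 degrees, less where a joint would pass 70% of its speed; a pose out of reach is approached as far as the arm can. A call with a gripper value outside its range is refused whole. "grip" is the closure, from 0 (fully open) to 1 (shut), set as the call begins (left out, the last holds). The fingers move at their own pace and stop on an object; the grip force is fixed at half the most. Time passes only in rows, so rows that repeat a pose let the fingers close. It gives the time, the measured TCP pose, the force, the opening and the grip force at its end, in the units of the state.
- get_state(): the state, without advancing time (a new reading comes with each control period).
- capture(name): name is "side" or "top"; returns (picture, depth): 400x640x3 uint8, red, green, blue; 400x640 float32, m along the optical axis (not along the pixel's ray), 0 where there is no reading.
- get_calibration(name): a dict with "intrinsics" (3x3 intrinsics, pixels), "position" and "rotation" of the camera in the world. Camera axes: x right, y down, z forward; pixel columns grow to the right and rows downward; lengths in m; the calibration is good to about 2 mm. A picture is of the moment at which its call begins. get_calibration takes no time and is no camera call.
- finish_job(): hands the job in; it is judged then, once.
The state is a dict: "time_s": time; "joint_pos": joint angles; "joint_velocities": joint speeds; "tau": joint torques, N m; "position": TCP position; "tcp_rot": TCP orientation; "wrist_force": force on the tool from outside, world axes, zero at the start; "torque": the same for the moment, N m; "width": finger opening in m; "grip_force": force on a finger pad.
Only numpy, scipy, OpenCV 4.12 (cv2) and the standard library are available. Lean on these libraries where they do the work, as an engineer would, in place of code of your own. Each camera call takes 0.05 s, during which the arm holds its last target. There are 200 camera calls.

## Working session

There is one attempt and no reset: what is moved stays moved. The work goes in short steps, Python scripts to look and compute and a tool call to move; the robot and the scene stay as the last step left them, time stands still between calls to the robot, and variables do not carry over. Pictures are saved under pics/ and viewed, at most 10 in all, crops included, and the job is handed in when it is done.

Besides the shell and the picture viewer there is one more tool, called after "Call:" by a JSON object that holds its "fn" and its "kwargs", one argument or row to a line. arm_command: Moves the arm, as the interface text tells. Its arguments: {"type":"object","properties":{"steps":{"type":"array","items":{"type":"array","items":{"type":"number"}}},"grip":{"type":"number"}},"required":["steps"]}

```bash
mkdir -p pics; python3 - <<'E'
from cell import *
import cv2,numpy as np
for n in("top","side"):
    p,d=capture(n); cv2.imwrite(f"pics/{n}0.png",p[:,:,::-1]); np.save(f"{n}0.npy",d)
    c=get_calibration(n);print(n,c)
s=get_state();print(s,tip_reach() if callable(tip_reach) else tip_reach)
E
```

```text
top {'intrinsics': array([[516.49868276,   0.        , 321.1718404 ],
       [  0.        , 516.49868276, 195.5630326 ],
       [  0.        ,   0.        ,   1.        ]]), 'position': array([0.4579635 , 0.00997368, 1.46472659]), 'rotation': array([[-0.01596997, -0.99833706,  0.05539024],
       [-0.99983516,  0.01642346,  0.00774159],
       [-0.00863842, -0.05525748, -0.99843477]])}
side {'intrinsics': array([[403.78458371,   0.        , 318.30279578],
       [  0.        , 403.78458371, 197.40120517],
       [  0.        ,   0.        ,   1.        ]]), 'position': array([0.43057994, 0.71367571, 0.80924307]), 'rotation': array([[-0.98892371, -0.09843876,  0.11108426],
       [-0.14779139,  0.72214465, -0.67576979],
       [-0.01369696, -0.68470206, -0.72869437]])}
{'time_s': 0.1, 'joint_pos': array([-1.37936829e+00,  1.31127996e-01,  1.48916419e+00,  3.42099349e-05,
        1.52299030e+00, -8.53918845e-02]), 'joint_velocities': array([-0.00148051, -0.00049938, -0.00386482, -0.00019926, -0.00015742,
        0.00041679]), 'tau': array([ 1.16106636e-03, -5.70953500e+01, -5.01942158e+01, -7.99944337e-05,
        8.21332389e-03,  3.12342740e-05]), 'position': array([ 0.1639284 , -0.57669255,  0.2473274 ]), 'tcp_rot': array([[ 9.61929890e-01,  2.73296182e-01, -2.87962185e-04],
       [ 2.73296275e-01, -9.61928465e-01,  1.66546438e-03],
       [ 1.78166033e-04, -1.68075896e-03, -9.99998572e-01]]), 'wrist_force': array([-0.55611738, -0.07549172, -0.62961869]), 'torque': array([ 0.00859238, -0.02312394, -0.00019613]), 'grip_force': 0.0, 'width': 0.0854106853323024} 0.017
```

View pics/top0.png

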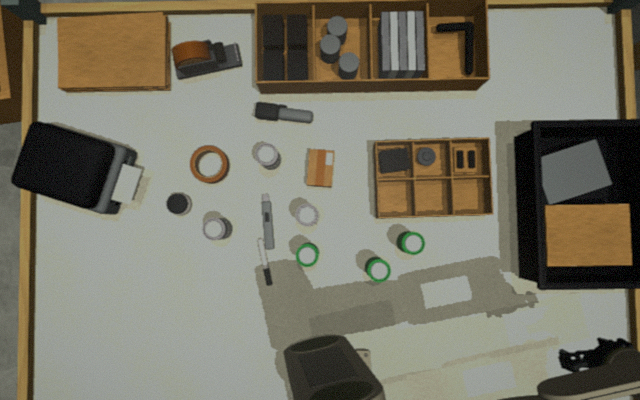

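View pics/side0.png

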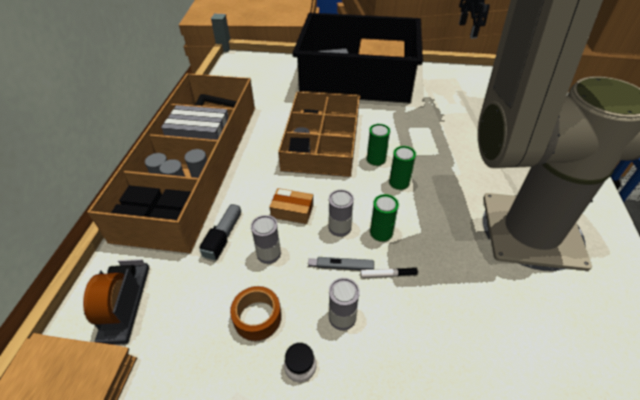

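The top view shows silver tins near (267,155), (306,213) and (215,228), green look-alikes at (308,254), (378,269) and (411,242), and the tray spanning (375,139)–(491,216). The near row is at v≈197.

```bash
cat > h.py <<'E'
from cell import *
import cv2,numpy as np
def cloud(n,d):
    c=get_calibration(n);K=c["intrinsics"];v,u=np.mgrid[:400,:640]
    P=np.stack([(u-K[0,2])/K[0,0]*d,(v-K[1,2])/K[1,1]*d,d],-1)
    return P@c["rotation"].T+c["position"]
def rep():
    p,d=capture("top");W=cloud("top",d)
    m=((W[...,2]>.095)&(W[...,2]<.128)&(d>0)).astype(np.uint8)
    n,l,st,_=cv2.connectedComponentsWithStats(m)
    for i in range(1,n):
        if 150<st[i,4]<1500:
            q=W[l==i];(cx,cy),r=cv2.minEnclosingCircle(q[:,:2].astype(np.float32))
            uv=np.argwhere(l==i).mean(0)[::-1]
            print("px",uv.round(),"n",st[i,4],"xyz",np.median(q,0).round(4),"circ",round(cx,4),round(cy,4),round(r,4),p[l==i].mean(0).round())
    return p,d,W
E
python3 - <<'E'
from h import *
p,d,W=rep()
t=W[135:222,370:496];m=(t[...,2]>.066)&(t[...,2]<.085)
q=t[m][:,:2].astype(np.float32);print(m.sum(),cv2.minAreaRect(q),np.median(t[m][:,2]))
for v,u in[(160,397),(197,397),(197,433),(197,471)]:print(u,v,W[v,u].round(4))
c=cv2.resize(p[120:290,190:500,::-1],None,fx=2.5,fy=2.5,interpolation=cv2.INTER_CUBIC);cv2.imwrite("pics/c1.png",c)
E
```

```text
px [190.  52.] n 646 xyz [0.9199 0.3609 0.118 ] circ 0.9238 0.3676 0.0519 [92. 58. 29.]
px [531. 206.] n 599 xyz [ 0.4996 -0.5296  0.1079] circ 0.4994 -0.5327 0.2 [9. 9. 8.]
px [596. 131.] n 242 xyz [ 0.6935 -0.7114  0.109 ] circ 0.6801 -0.6904 0.1366 [6. 6. 6.]
px [110. 179.] n 918 xyz [0.5868 0.5782 0.104 ] circ 0.5918 0.5949 0.0957 [71. 74. 71.]
px [266. 154.] n 420 xyz [0.6459 0.164  0.1076] circ 0.6461 0.1644 0.0307 [145. 146. 141.]
px [307. 214.] n 408 xyz [0.4841 0.0586 0.1079] circ 0.4835 0.0588 0.0301 [149. 150. 146.]
px [214. 229.] n 420 xyz [0.4502 0.3039 0.1079] circ 0.4511 0.304 0.0304 [143. 144. 138.]
px [413. 243.] n 427 xyz [ 0.4052 -0.2178  0.1073] circ 0.4052 -0.218 0.0305 [112. 144. 115.]
px [307. 255.] n 422 xyz [0.3781 0.0601 0.108 ] circ 0.378 0.0601 0.0306 [113. 144. 115.]
px [379. 270.] n 426 xyz [ 0.3363 -0.1271  0.1076] circ 0.3359 -0.127 0.0302 [113. 145. 116.]
765 ((0.5804527401924133, -0.28526413440704346), (0.2107986956834793, 0.31201955676078796), 0.8995487689971924) 0.07318905032969836
397 160 [ 0.6297 -0.1877  0.0605]
397 197 [ 0.5316 -0.1935  0.001 ]
433 197 [ 0.5299 -0.2952  0.0016]
471 197 [ 0.528  -0.4018  0.0043]
```

View pics/c1.png

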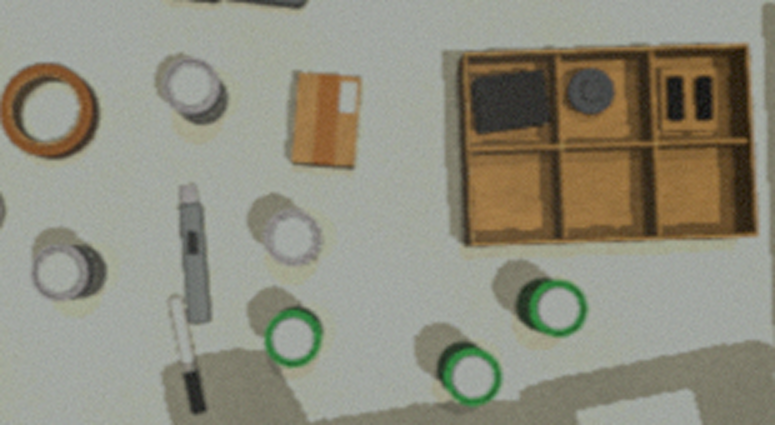

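Call:
{"fn": "arm_command", "kwargs": {
  "steps": [
    [20,-22,0,0],
    [44,-48,0,0],
    [72,-78,0,0],
    [100,-108,0,0],
    [128,-138,0,0],
    [156,-168,0,0],
    [184,-198,0,0],
    [212,-228,0,0],
    [240,-260,0,0],
    [268,-290,0,0],
    [296,-320,0,0],
    [324,-350,0,0]
  ],
  "grip": 0
}}

```text
time_s: 1.15
position: [0.3803, -0.15, 0.2483]
tcp_rot: [[0.962, 0.273, 0.001], [0.273, -0.962, -0.0], [0.0, 0.0, -1.0]]
wrist_force: [0.9, -0.2, 1.0]
width: 0.0856
grip_force: 0.0
```

Call:
{"fn": "arm_command", "kwargs": {
  "steps": [
    [28,-30,0,0],
    [56,-60,0,0],
    [84,-90,0,0],
    [110,-120,0,0],
    [130,-145,0,0],
    [147,-162,0,0],
    [155,-171,0,0],
    [157,-174,0,0],
    [157,-174,0,0],
    [157,-174,0,0]
  ]
}}

```text
time_s: 1.98
position: [0.4831, 0.0574, 0.2481]
tcp_rot: [[0.962, 0.273, -0.001], [0.273, -0.962, -0.001], [-0.001, 0.0, -1.0]]
wrist_force: [-0.8, -0.9, -0.4]
width: 0.0854
grip_force: 0.0
```

```bash
cat >> h.py <<'E'
def go(x,y,z):
    s=get_state();R=s["tcp_rot"];print("t",round(s["time_s"],2),"pos",s["position"].round(4),"F",s["wrist_force"].round(2),"w",round(s["width"],4),"gf",round(s["grip_force"],1),"j",s["joint_pos"].round(2))
    print("shift mm",((np.array([x,y,z])-s["position"])@R*1000).round(1), "y-axis",R[:,1].round(3))
E
python3 -c "
from h import *
go(.484,.0588,.092)"
```

```text
t 1.98 pos [0.4831 0.0574 0.2481] F [-0.82 -0.92 -0.44] w 0.0854 gf 0.0 j [ 0.01 -0.18  1.79 -0.    1.53  1.31]
shift mm [  1.4  -1.2 156.1] y-axis [ 0.273 -0.962  0.   ]
```

Call:
{"fn": "arm_command", "kwargs": {
  "steps": [
    [1,-1,20,0],
    [1,-1,50,0],
    [1,-1,80,0],
    [1,-1,110,0],
    [1,-1,132,0],
    [1,-1,148,0],
    [1,-1,156,0],
    [1,-1,156,0]
  ]
}}

```text
time_s: 2.65
position: [0.4824, 0.0583, 0.0904]
tcp_rot: [[0.962, 0.272, -0.004], [0.272, -0.962, -0.0], [-0.004, -0.001, -1.0]]
wrist_force: [-0.1, -0.2, 0.1]
width: 0.0852
grip_force: 0.0
```

Call:
{"fn": "arm_command", "kwargs": {
  "steps": [
    [0,0,0,0],
    [0,0,0,0],
    [0,0,0,0],
    [0,0,0,0],
    [0,0,0,0],
    [0,0,0,0],
    [0,0,0,0],
    [0,0,0,0]
  ],
  "grip": 1
}}

```text
time_s: 3.32
position: [0.4859, 0.0594, 0.0945]
tcp_rot: [[0.962, 0.273, 0.004], [0.273, -0.962, -0.0], [0.004, 0.001, -1.0]]
wrist_force: [0.8, -1.7, 6.7]
width: 0.0588
grip_force: 65.1
```

Call:
{"fn": "arm_command", "kwargs": {
  "steps": [
    [0,0,-5,0],
    [0,0,-18,0],
    [0,0,-38,0],
    [0,0,-62,0],
    [0,0,-86,0],
    [0,0,-110,0],
    [0,0,-130,0],
    [0,0,-145,0],
    [0,0,-150,0],
    [0,0,-150,0],
    [0,0,-150,0]
  ]
}}

```text
time_s: 4.23
position: [0.4838, 0.0596, 0.2416]
tcp_rot: [[0.962, 0.273, -0.001], [0.273, -0.962, 0.0], [-0.001, -0.0, -1.0]]
wrist_force: [-0.7, 0.2, -2.2]
width: 0.0588
grip_force: 64.8
```

```bash
cat >> h.py <<'E'
def weigh(n=10):
    f=[]
    for i in range(n): capture("top");f.append(get_state()["wrist_force"])
    f=np.array(f);print("F mean",f.mean(0).round(2),"z",f[:,2].round(1))
E
python3 -c "
from h import *
weigh()
go(.528,-.184,.242)"
```

```text
F mean [-0.01  0.03 -2.43] z [-2.2 -2.3 -2.  -2.4 -2.1 -2.8 -2.  -2.8 -3.3 -2.3]
t 4.73 pos [0.4841 0.0596 0.242 ] F [-0.16  0.14 -2.3 ] w 0.0586 gf 64.8 j [ 0.02 -0.17  1.8  -0.    1.52  1.31]
shift mm [-24.3 246.3   0. ] y-axis [ 0.273 -0.962 -0.   ]
```

Call:
{"fn": "arm_command", "kwargs": {
  "steps": [
    [-1,8,0,0],
    [-3,28,0,0],
    [-6,56,0,0],
    [-9,86,0,0],
    [-12,118,0,0],
    [-15,150,0,0],
    [-18,182,0,0],
    [-21,210,0,0],
    [-23,232,0,0],
    [-24,243,0,0],
    [-24,246,0,0],
    [-24,246,0,0]
  ]
}}

```text
time_s: 5.73
position: [0.5282, -0.1841, 0.2421]
tcp_rot: [[0.962, 0.272, -0.0], [0.272, -0.962, 0.0], [-0.0, -0.0, -1.0]]
wrist_force: [-1.6, 0.9, -2.1]
width: 0.0587
grip_force: 65.0
```

Call:
{"fn": "arm_command", "kwargs": {
  "steps": [
    [0,0,0,0],
    [0,0,10,0],
    [0,0,28,0],
    [0,0,50,0],
    [0,0,74,0],
    [0,0,96,0],
    [0,0,114,0],
    [0,0,126,0],
    [0,0,132,0],
    [0,0,134,0],
    [0,0,134,0]
  ]
}}

```text
time_s: 6.65
position: [0.5285, -0.1833, 0.1085]
tcp_rot: [[0.962, 0.274, 0.0], [0.274, -0.962, -0.0], [0.0, 0.0, -1.0]]
wrist_force: [0.1, -0.7, -2.7]
width: 0.0586
grip_force: 65.1
```

```bash
python3 -c "
from h import *
p,d=capture('side');cv2.imwrite('pics/s1.png',cv2.resize(p[60:260,240:480,::-1],None,fx=3,fy=3))
go(.528,-.184,.097)"
```

```text
t 6.7 pos [ 0.5289 -0.1836  0.1092] F [-0.15  0.2  -1.55] w 0.0589 gf 65.1 j [-0.43  0.13  1.75  0.    1.26  0.87]
shift mm [-1.   0.1 12.2] y-axis [ 0.274 -0.962  0.001]
```

View pics/s1.png

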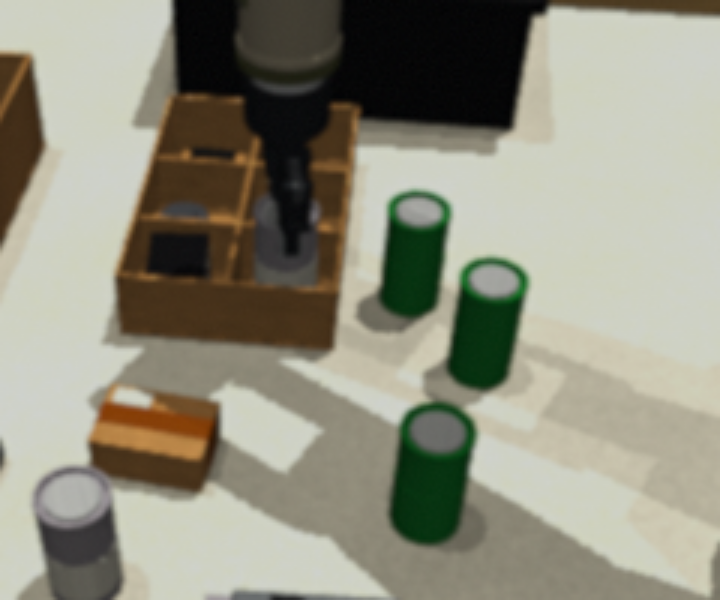

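The tin (crop 285,240) hangs in the near-left compartment, clear of the walls. I'll lower the rest slowly.

Call:
{"fn": "arm_command", "kwargs": {
  "steps": [
    [-1,0,3,0],
    [-1,0,6,0],
    [-1,0,8,0],
    [-1,0,10,0],
    [-1,0,11,0],
    [-1,0,12,0],
    [-1,0,12,0],
    [-1,0,12,0]
  ]
}}

```text
time_s: 7.37
position: [0.5279, -0.184, 0.0985]
tcp_rot: [[0.962, 0.273, 0.001], [0.273, -0.962, -0.0], [0.001, 0.001, -1.0]]
wrist_force: [-6.7, 2.9, 14.3]
width: 0.0584
grip_force: 66.9
```

Call:
{"fn": "arm_command", "kwargs": {
  "steps": [
    [0,0,-1,0],
    [0,0,-1,0],
    [0,0,-1,0],
    [0,0,-1,0],
    [0,0,-1,0],
    [0,0,-1,0],
    [0,0,-1,0]
  ],
  "grip": 0
}}

```text
time_s: 7.95
position: [0.5273, -0.1838, 0.0971]
tcp_rot: [[0.962, 0.273, -0.0], [0.273, -0.962, 0.0], [-0.0, -0.0, -1.0]]
wrist_force: [0.1, -0.2, -0.3]
width: 0.0852
grip_force: 0.0
```

Call:
{"fn": "arm_command", "kwargs": {
  "steps": [
    [0,0,-5,0],
    [0,0,-18,0],
    [0,0,-40,0],
    [0,0,-70,0],
    [0,0,-100,0],
    [0,0,-125,0],
    [0,0,-143,0],
    [0,0,-145,0],
    [0,0,-145,0]
  ]
}}

```text
time_s: 8.7
position: [0.5284, -0.1843, 0.245]
tcp_rot: [[0.962, 0.273, 0.004], [0.273, -0.962, -0.002], [0.003, 0.003, -1.0]]
wrist_force: [0.5, -0.6, -0.8]
width: 0.0854
grip_force: 0.0
```

```bash
python3 -c "
from h import *
go(.646,.164,.242)"
```

```text
t 8.7 pos [ 0.5284 -0.1843  0.245 ] F [ 0.53 -0.55 -0.84] w 0.0854 gf 0.0 j [-0.43  0.02  1.61  0.    1.51  0.87]
shift mm [ 208.3 -302.9    2.9] y-axis [ 0.273 -0.962  0.003]
```

Call:
{"fn": "arm_command", "kwargs": {
  "steps": [
    [10,-15,0,0],
    [30,-43,0,0],
    [52,-75,0,0],
    [74,-107,0,0],
    [96,-139,0,0],
    [118,-171,0,0],
    [140,-203,0,0],
    [162,-235,0,0],
    [184,-267,0,0],
    [200,-291,0,0],
    [207,-301,0,0],
    [208,-303,0,0]
  ]
}}

```text
time_s: 9.7
position: [0.644, 0.1669, 0.2401]
tcp_rot: [[0.961, 0.276, -0.003], [0.276, -0.961, -0.0], [-0.003, -0.001, -1.0]]
wrist_force: [-0.1, -0.5, -0.3]
width: 0.0853
grip_force: 0.0
```

Call:
{"fn": "arm_command", "kwargs": {
  "steps": [
    [0,0,0,0],
    [0,0,0,0],
    [0,0,0,0]
  ]
}}

```text
time_s: 9.95
position: [0.6444, 0.1626, 0.242]
tcp_rot: [[0.962, 0.272, -0.001], [0.272, -0.962, -0.001], [-0.001, 0.0, -1.0]]
wrist_force: [0.4, -1.3, -0.1]
width: 0.0849
grip_force: 0.0
```

```bash
python3 -c "
from h import *
go(.646,.164,.092);rep()
go(.646,.164,.092)"
```

```text
t 9.95 pos [0.6444 0.1626 0.242 ] F [ 0.38 -1.28 -0.11] w 0.0849 gf 0.0 j [ 0.17  0.31  1.3  -0.    1.54  1.47]
shift mm [  2.  -1. 150.] y-axis [ 0.272 -0.962  0.   ]
px [20.  7.] n 155 xyz [1.0516 0.8158 0.1113] circ 1.0629 0.8335 0.0292 [31. 36. 32.]
px [189.  52.] n 638 xyz [0.9193 0.3633 0.1184] circ 0.9226 0.3686 0.0502 [94. 59. 28.]
px [531. 206.] n 594 xyz [ 0.4953 -0.5296  0.1081] circ 0.4994 -0.5325 0.2 [9. 9. 9.]
px [597. 132.] n 248 xyz [ 0.6936 -0.7124  0.1097] circ 0.666 -0.6901 0.1378 [6. 6. 6.]
px [110. 178.] n 923 xyz [0.5892 0.5797 0.1039] circ 0.5989 0.6122 0.1027 [72. 75. 73.]
px [399. 197.] n 422 xyz [ 0.5261 -0.1836  0.112 ] circ 0.5264 -0.1843 0.0305 [148. 148. 143.]
px [413. 243.] n 426 xyz [ 0.4052 -0.2178  0.1079] circ 0.4054 -0.2185 0.0309 [116. 148. 118.]
px [307. 255.] n 421 xyz [0.3783 0.06   0.1083] circ 0.3783 0.06 0.0304 [113. 141. 111.]
px [379. 270.] n 426 xyz [ 0.3363 -0.1271  0.1075] circ 0.3361 -0.1271 0.0302 [117. 149. 120.]
t 10.0 pos [0.6445 0.1626 0.2423] F [-0.74  0.1  -0.46] w 0.0853 gf 0.0 j [ 0.17  0.31  1.3  -0.    1.54  1.47]
shift mm [  1.8  -1.  150.3] y-axis [ 0.271 -0.962  0.   ]
```

Tin B stands well in slot 1 (its top is 4 mm above the bench-level tins). Next is tin A.

Call:
{"fn": "arm_command", "kwargs": {
  "steps": [
    [2,-1,20,0],
    [2,-1,50,0],
    [2,-1,80,0],
    [2,-1,110,0],
    [2,-1,132,0],
    [2,-1,145,0],
    [2,-1,150,0],
    [2,-1,150,0],
    [2,-1,150,0]
  ]
}}

```text
time_s: 10.75
position: [0.6472, 0.1657, 0.094]
tcp_rot: [[0.962, 0.273, 0.002], [0.273, -0.962, 0.0], [0.002, 0.0, -1.0]]
wrist_force: [0.3, 0.6, 0.9]
width: 0.0857
grip_force: 0.0
```

Call:
{"fn": "arm_command", "kwargs": {
  "steps": [
    [0,0,0,0],
    [0,0,0,0],
    [0,0,0,0],
    [0,0,0,0],
    [0,0,0,0],
    [0,0,0,0],
    [0,0,0,0],
    [0,0,0,0]
  ],
  "grip": 1
}}

```text
time_s: 11.42
position: [0.6479, 0.1658, 0.0949]
tcp_rot: [[0.962, 0.273, 0.004], [0.273, -0.962, 0.0], [0.004, 0.001, -1.0]]
wrist_force: [-1.0, -2.4, 6.8]
width: 0.0587
grip_force: 64.2
```

Call:
{"fn": "arm_command", "kwargs": {
  "steps": [
    [0,0,-5,0],
    [0,0,-18,0],
    [0,0,-38,0],
    [0,0,-62,0],
    [0,0,-86,0],
    [0,0,-110,0],
    [0,0,-130,0],
    [0,0,-145,0],
    [0,0,-150,0],
    [0,0,-150,0],
    [0,0,-150,0]
  ]
}}

```text
time_s: 12.33
position: [0.6459, 0.166, 0.2416]
tcp_rot: [[0.962, 0.273, -0.001], [0.273, -0.962, -0.0], [-0.001, -0.0, -1.0]]
wrist_force: [0.2, 0.1, -6.1]
width: 0.0586
grip_force: 65.7
```

```bash
python3 -c "
from h import *
weigh()
go(.5295,-.286,.242)"
```

```text
F mean [-0.04  0.07 -6.03] z [-5.9 -6.5 -6.6 -6.1 -5.9 -6.3 -5.6 -5.3 -5.9 -6.2]
t 12.83 pos [0.6462 0.1659 0.242 ] F [-0.28  0.6  -6.22] w 0.0586 gf 65.7 j [0.17 0.31 1.29 0.   1.54 1.47]
shift mm [-2.357e+02  4.028e+02  1.000e-01] y-axis [ 0.273 -0.962 -0.   ]
```

It weighs 6.0 N, so this is probably the full one. I'll set it back where it stood, weigh tin C, then return for it.

Call:
{"fn": "arm_command", "kwargs": {
  "steps": [
    [0,0,8,0],
    [0,0,24,0],
    [0,0,48,0],
    [0,0,74,0],
    [0,0,98,0],
    [0,0,118,0],
    [0,0,132,0],
    [0,0,140,0],
    [0,0,144,0],
    [0,0,147,0],
    [0,0,149,0],
    [0,0,149,0]
  ]
}}

```text
time_s: 13.83
position: [0.6475, 0.1662, 0.0951]
tcp_rot: [[0.962, 0.273, 0.003], [0.273, -0.962, 0.001], [0.003, 0.0, -1.0]]
wrist_force: [0.6, 0.6, -5.4]
width: 0.0589
grip_force: 65.8
```

Call:
{"fn": "arm_command", "kwargs": {
  "steps": [
    [0,0,0,0],
    [0,0,0,0],
    [0,0,1,0],
    [0,0,1,0],
    [0,0,1,0]
  ]
}}

```text
time_s: 14.25
position: [0.6477, 0.1662, 0.0949]
tcp_rot: [[0.962, 0.273, 0.004], [0.273, -0.962, 0.001], [0.004, 0.0, -1.0]]
wrist_force: [-2.0, -0.5, 6.0]
width: 0.0585
grip_force: 67.2
```

```bash
python3 -c "
from h import *
go(.646,.164,.092)"
```

```text
t 14.25 pos [0.6477 0.1662 0.0949] F [-1.97 -0.5   5.98] w 0.0585 gf 67.2 j [0.17 0.42 1.43 0.   1.29 1.47]
shift mm [-2.3  1.6  2.9] y-axis [ 0.273 -0.962  0.   ]
```

Tin A is resting on the bench. I'll release it, rise and go to C.

Call:
{"fn": "arm_command", "kwargs": {
  "steps": [
    [0,0,0,0],
    [0,0,0,0],
    [0,0,0,0],
    [0,0,0,0],
    [0,0,0,0],
    [0,0,0,0],
    [0,0,0,0]
  ],
  "grip": 0
}}

```text
time_s: 14.83
position: [0.6462, 0.1659, 0.0922]
tcp_rot: [[0.962, 0.273, -0.0], [0.273, -0.962, -0.0], [-0.0, -0.0, -1.0]]
wrist_force: [0.5, 0.1, 0.6]
width: 0.0854
grip_force: 0.0
```

Call:
{"fn": "arm_command", "kwargs": {
  "steps": [
    [0,0,-5,0],
    [0,0,-18,0],
    [0,0,-40,0],
    [0,0,-70,0],
    [0,0,-100,0],
    [0,0,-125,0],
    [0,0,-143,0],
    [0,0,-150,0],
    [0,0,-150,0],
    [0,0,-150,0]
  ]
}}

```text
time_s: 15.67
position: [0.6463, 0.1659, 0.2423]
tcp_rot: [[0.962, 0.273, 0.0], [0.273, -0.962, 0.0], [0.0, 0.0, -1.0]]
wrist_force: [0.0, 0.3, -0.1]
width: 0.0854
grip_force: 0.0
```

```bash
python3 -c "
from h import *
go(.451,.304,.242)"
```

```text
t 15.67 pos [0.6463 0.1659 0.2423] F [ 0.05  0.28 -0.06] w 0.0854 gf 0.0 j [ 0.17  0.31  1.29 -0.    1.54  1.47]
shift mm [-150.1 -186.2    0.2] y-axis [ 0.273 -0.962  0.   ]
```

Call:
{"fn": "arm_command", "kwargs": {
  "steps": [
    [-8,-10,0,0],
    [-25,-31,0,0],
    [-45,-56,0,0],
    [-65,-81,0,0],
    [-85,-106,0,0],
    [-105,-131,0,0],
    [-125,-155,0,0],
    [-140,-174,0,0],
    [-148,-184,0,0],
    [-150,-186,0,0],
    [-150,-186,0,0],
    [-150,-186,0,0]
  ]
}}

```text
time_s: 16.67
position: [0.4518, 0.3031, 0.2417]
tcp_rot: [[0.962, 0.273, -0.0], [0.273, -0.962, -0.001], [-0.001, 0.001, -1.0]]
wrist_force: [-0.6, 0.6, -0.6]
width: 0.0853
grip_force: 0.0
```

```bash
python3 -c "
from h import *
rep()
go(.451,.304,.092)" | grep -v 'n [1569]'
```

```text
px [593. 130.] n 227 xyz [ 0.6936 -0.6994  0.1102] circ 0.6901 -0.6937 0.1324 [5. 6. 5.]
px [266. 154.] n 415 xyz [0.6461 0.1646 0.1077] circ 0.6458 0.1641 0.0304 [150. 151. 146.]
px [399. 197.] n 425 xyz [ 0.526  -0.1835  0.1112] circ 0.5261 -0.1839 0.0303 [149. 149. 144.]
px [413. 243.] n 430 xyz [ 0.4052 -0.2176  0.1074] circ 0.4056 -0.2182 0.0305 [116. 149. 119.]
px [307. 255.] n 422 xyz [0.3782 0.0601 0.1076] circ 0.3781 0.0601 0.0304 [117. 150. 120.]
px [379. 270.] n 425 xyz [ 0.3362 -0.1272  0.1073] circ 0.3361 -0.1269 0.0302 [118. 151. 122.]
t 16.72 pos [0.4521 0.303  0.2418] F [-0.17  0.67 -0.24] w 0.0853 gf 0.0 j [ 0.5  -0.02  1.65 -0.    1.51  1.79]
shift mm [ -0.7  -1.3 149.8] y-axis [ 0.272 -0.962  0.001]
```

Call:
{"fn": "arm_command", "kwargs": {
  "steps": [
    [-1,-1,20,0],
    [-1,-1,50,0],
    [-1,-1,80,0],
    [-1,-1,110,0],
    [-1,-1,132,0],
    [-1,-1,145,0],
    [-1,-1,150,0],
    [-1,-1,150,0],
    [-1,-1,150,0]
  ]
}}

```text
time_s: 17.47
position: [0.451, 0.3046, 0.0935]
tcp_rot: [[0.962, 0.273, 0.001], [0.273, -0.962, 0.001], [0.001, -0.0, -1.0]]
wrist_force: [-0.7, -0.4, 1.1]
width: 0.0854
grip_force: 0.0
```

Call:
{"fn": "arm_command", "kwargs": {
  "steps": [
    [0,0,0,0],
    [0,0,0,0],
    [0,0,0,0],
    [0,0,0,0],
    [0,0,0,0],
    [0,0,0,0],
    [0,0,0,0],
    [0,0,0,0]
  ],
  "grip": 1
}}

```text
time_s: 18.13
position: [0.4513, 0.3051, 0.0945]
tcp_rot: [[0.962, 0.273, 0.003], [0.273, -0.962, 0.001], [0.003, -0.0, -1.0]]
wrist_force: [-0.5, -2.9, 6.7]
width: 0.0585
grip_force: 64.1
```

Call:
{"fn": "arm_command", "kwargs": {
  "steps": [
    [0,0,-5,0],
    [0,0,-18,0],
    [0,0,-38,0],
    [0,0,-62,0],
    [0,0,-86,0],
    [0,0,-110,0],
    [0,0,-130,0],
    [0,0,-145,0],
    [0,0,-150,0],
    [0,0,-150,0],
    [0,0,-150,0]
  ]
}}

```text
time_s: 19.05
position: [0.4497, 0.3045, 0.242]
tcp_rot: [[0.962, 0.273, -0.0], [0.273, -0.962, -0.0], [-0.0, 0.0, -1.0]]
wrist_force: [-0.6, 0.5, -3.1]
width: 0.0583
grip_force: 65.0
```

```bash
python3 -c "
from h import *
weigh()
go(.5295,-.286,.242)"
```

```text
F mean [-0.2  -0.12 -3.29] z [-3.3 -2.9 -2.9 -4.2 -2.9 -3.9 -3.1 -3.6 -3.1 -3. ]
t 19.55 pos [0.4498 0.3045 0.242 ] F [-0.15 -0.87 -3.  ] w 0.0588 gf 65.0 j [ 0.5  -0.02  1.66  0.    1.51  1.79]
shift mm [-8.470e+01  5.898e+02  1.000e-01] y-axis [ 0.273 -0.962  0.   ]
```

Call:
{"fn": "arm_command", "kwargs": {
  "steps": [
    [-2,10,0,0],
    [-5,32,0,0],
    [-10,62,0,0],
    [-15,94,0,0],
    [-20,126,0,0],
    [-25,158,0,0],
    [-31,190,0,0],
    [-36,222,0,0],
    [-41,254,0,0],
    [-46,286,0,0],
    [-51,318,0,0],
    [-56,350,0,0]
  ]
}}

```text
time_s: 20.55
position: [0.4913, -0.0496, 0.2425]
tcp_rot: [[0.962, 0.273, 0.001], [0.273, -0.962, -0.0], [0.0, 0.0, -1.0]]
wrist_force: [0.6, -0.4, -3.7]
width: 0.0585
grip_force: 65.3
```

Call:
{"fn": "arm_command", "kwargs": {
  "steps": [
    [-5,32,0,0],
    [-10,64,0,0],
    [-15,96,0,0],
    [-20,128,0,0],
    [-26,160,0,0],
    [-31,192,0,0],
    [-36,224,0,0],
    [-41,256,0,0],
    [-46,286,0,0],
    [-51,314,0,0],
    [-54,332,0,0],
    [-55,338,0,0]
  ]
}}

```text
time_s: 21.55
position: [0.53, -0.3911, 0.2418]
tcp_rot: [[0.963, 0.271, -0.001], [0.271, -0.963, -0.001], [-0.001, 0.001, -1.0]]
wrist_force: [0.3, 0.0, -2.7]
width: 0.0589
grip_force: 65.5
```

Call:
{"fn": "arm_command", "kwargs": {
  "steps": [
    [0,0,0,0],
    [0,0,0,0],
    [0,0,0,0]
  ]
}}

```text
time_s: 21.8
position: [0.5311, -0.3866, 0.2423]
tcp_rot: [[0.962, 0.274, -0.0], [0.274, -0.962, 0.001], [0.0, -0.001, -1.0]]
wrist_force: [-0.1, 0.3, -3.0]
width: 0.0585
grip_force: 65.5
```

```bash
python3 -c "
from h import *
go(.531,-.388,.097)"
```

```text
t 21.8 pos [ 0.5311 -0.3866  0.2423] F [-0.1   0.34 -2.95] w 0.0585 gf 65.5 j [-0.71  0.29  1.32  0.    1.53  0.59]
shift mm [ -0.5   1.4 145.3] y-axis [ 0.274 -0.962 -0.001]
```

Call:
{"fn": "arm_command", "kwargs": {
  "steps": [
    [0,1,10,0],
    [0,1,28,0],
    [0,1,50,0],
    [0,1,74,0],
    [0,1,96,0],
    [0,1,114,0],
    [0,1,126,0],
    [0,1,132,0],
    [0,1,136,0],
    [0,1,140,0],
    [0,1,142,0],
    [0,1,144,0]
  ]
}}

```text
time_s: 22.8
position: [0.532, -0.389, 0.0994]
tcp_rot: [[0.962, 0.273, 0.001], [0.273, -0.962, -0.001], [0.001, 0.002, -1.0]]
wrist_force: [0.4, 0.0, -1.9]
width: 0.0587
grip_force: 65.5
```

Call:
{"fn": "arm_command", "kwargs": {
  "steps": [
    [0,0,1,0],
    [0,0,1,0],
    [0,0,1,0],
    [0,0,1,0]
  ]
}}

```text
time_s: 23.13
position: [0.532, -0.389, 0.0986]
tcp_rot: [[0.962, 0.273, 0.001], [0.273, -0.962, -0.001], [0.001, 0.001, -1.0]]
wrist_force: [-1.5, 0.3, 4.8]
width: 0.0586
grip_force: 65.6
```

It touches the floor (force +5 N, z 0.0986, the same as at slot 1), so I'll release and rise.

Call:
{"fn": "arm_command", "kwargs": {
  "steps": [
    [0,0,0,0],
    [0,0,0,0],
    [0,0,0,0],
    [0,0,0,0],
    [0,0,0,0],
    [0,0,0,0],
    [0,0,0,0]
  ],
  "grip": 0
}}

```text
time_s: 23.72
position: [0.5314, -0.3885, 0.0972]
tcp_rot: [[0.962, 0.273, -0.0], [0.273, -0.962, 0.0], [-0.0, -0.0, -1.0]]
wrist_force: [-0.2, 0.5, 0.2]
width: 0.0858
grip_force: 0.0
```

Call:
{"fn": "arm_command", "kwargs": {
  "steps": [
    [0,0,-5,0],
    [0,0,-18,0],
    [0,0,-40,0],
    [0,0,-70,0],
    [0,0,-100,0],
    [0,0,-125,0],
    [0,0,-141,0],
    [0,0,-145,0],
    [0,0,-145,0],
    [0,0,-145,0]
  ]
}}

```text
time_s: 24.55
position: [0.5313, -0.3884, 0.2419]
tcp_rot: [[0.962, 0.273, -0.0], [0.273, -0.962, 0.0], [-0.0, -0.0, -1.0]]
wrist_force: [0.3, 0.4, -0.5]
width: 0.0854
grip_force: 0.0
```

```bash
python3 -c "
from h import *
go(.646,.165,.242)"
```

```text
t 24.55 pos [ 0.5313 -0.3884  0.2419] F [ 0.31  0.37 -0.5 ] w 0.0854 gf 0.0 j [-0.71  0.29  1.32  0.    1.53  0.58]
shift mm [ 261.6 -501.    -0. ] y-axis [ 0.273 -0.962 -0.   ]
```

Call:
{"fn": "arm_command", "kwargs": {
  "steps": [
    [7,-12,0,0],
    [20,-38,0,0],
    [34,-65,0,0],
    [48,-92,0,0],
    [62,-119,0,0],
    [76,-146,0,0],
    [90,-173,0,0],
    [104,-200,0,0],
    [118,-227,0,0],
    [132,-254,0,0],
    [146,-280,0,0],
    [160,-306,0,0]
  ]
}}

```text
time_s: 25.55
position: [0.6006, -0.0479, 0.2402]
tcp_rot: [[0.962, 0.274, -0.003], [0.274, -0.962, 0.001], [-0.003, -0.002, -1.0]]
wrist_force: [-0.2, -0.7, -0.9]
width: 0.0852
grip_force: 0.0
```

Call:
{"fn": "arm_command", "kwargs": {
  "steps": [
    [14,-27,0,0],
    [28,-54,0,0],
    [42,-81,0,0],
    [56,-108,0,0],
    [70,-135,0,0],
    [84,-160,0,0],
    [95,-181,0,0],
    [101,-192,0,0],
    [102,-195,0,0],
    [102,-195,0,0],
    [102,-195,0,0],
    [102,-195,0,0]
  ]
}}

```text
time_s: 26.55
position: [0.6464, 0.1635, 0.2421]
tcp_rot: [[0.962, 0.272, -0.0], [0.272, -0.962, -0.001], [-0.001, 0.0, -1.0]]
wrist_force: [0.2, 0.0, -0.4]
width: 0.0857
grip_force: 0.0
```

```bash
python3 -c "
from h import *
rep()
go(.646,.165,.092)" | grep -v 'n [1569]'
```

```text
px [595. 131.] n 234 xyz [ 0.6935 -0.7025  0.1107] circ 0.6838 -0.6912 0.1358 [6. 7. 7.]
px [477. 194.] n 445 xyz [ 0.5307 -0.3883  0.1111] circ 0.5315 -0.3896 0.0309 [141. 142. 138.]
px [399. 197.] n 422 xyz [ 0.526  -0.1837  0.1115] circ 0.5266 -0.1844 0.0306 [148. 148. 143.]
px [413. 243.] n 429 xyz [ 0.4052 -0.2179  0.1077] circ 0.4049 -0.2181 0.0308 [116. 147. 118.]
px [307. 255.] n 421 xyz [0.3781 0.0601 0.1077] circ 0.3781 0.0601 0.0304 [112. 140. 110.]
px [379. 270.] n 427 xyz [ 0.336  -0.1271  0.1078] circ 0.336 -0.1271 0.0302 [117. 149. 120.]
t 26.6 pos [0.6465 0.1634 0.2423] F [0.36 0.49 0.15] w 0.0852 gf 0.0 j [ 0.17  0.31  1.29 -0.    1.54  1.47]
shift mm [ -0.   -1.7 150.3] y-axis [ 0.272 -0.962  0.   ]
```

Both lighter tins are seated. I'll pick up A again and lift it 190 mm.

Call:
{"fn": "arm_command", "kwargs": {
  "steps": [
    [0,-1,20,0],
    [0,-1,50,0],
    [0,-1,80,0],
    [0,-1,110,0],
    [0,-1,132,0],
    [0,-1,145,0],
    [0,-1,150,0],
    [0,-1,150,0],
    [0,-1,150,0]
  ]
}}

```text
time_s: 27.35
position: [0.6473, 0.1657, 0.0939]
tcp_rot: [[0.962, 0.273, 0.002], [0.273, -0.962, 0.0], [0.002, 0.0, -1.0]]
wrist_force: [0.5, -0.5, 0.5]
width: 0.0856
grip_force: 0.0
```

Call:
{"fn": "arm_command", "kwargs": {
  "steps": [
    [0,0,0,0],
    [0,0,0,0],
    [0,0,0,0],
    [0,0,0,0],
    [0,0,0,0],
    [0,0,0,0],
    [0,0,0,0],
    [0,0,0,0]
  ],
  "grip": 1
}}

```text
time_s: 28.02
position: [0.6479, 0.1659, 0.0949]
tcp_rot: [[0.962, 0.273, 0.004], [0.273, -0.962, 0.0], [0.004, 0.001, -1.0]]
wrist_force: [-0.0, -3.7, 6.6]
width: 0.0588
grip_force: 64.4
```

Call:
{"fn": "arm_command", "kwargs": {
  "steps": [
    [0,0,-5,0],
    [0,0,-18,0],
    [0,0,-38,0],
    [0,0,-62,0],
    [0,0,-86,0],
    [0,0,-110,0],
    [0,0,-134,0],
    [0,0,-158,0],
    [0,0,-176,0],
    [0,0,-187,0],
    [0,0,-190,0],
    [0,0,-190,0]
  ]
}}

```text
time_s: 29.02
position: [0.6464, 0.1661, 0.2831]
tcp_rot: [[0.962, 0.273, 0.001], [0.273, -0.962, 0.0], [0.001, 0.0, -1.0]]
wrist_force: [-0.7, 0.5, -6.2]
width: 0.0588
grip_force: 65.8
```

Call:
{"fn": "arm_command", "kwargs": {
  "steps": [
    [0,0,0,0],
    [0,0,0,0],
    [0,0,0,0],
    [0,0,0,0],
    [0,0,0,0],
    [0,0,0,0]
  ]
}}

```text
time_s: 29.52
position: [0.6462, 0.1659, 0.2819]
tcp_rot: [[0.962, 0.273, -0.001], [0.273, -0.962, -0.0], [-0.001, -0.0, -1.0]]
wrist_force: [0.1, -0.1, -4.2]
width: 0.0584
grip_force: 65.8
```

```bash
python3 -c "
from h import *
weigh(6)
p,d=capture('side');cv2.imwrite('pics/s2.png',p[:,:,::-1])
go(.646,.165,.092)"
```

```text
F mean [-0.53 -0.06 -6.06] z [-4.7 -5.9 -7.  -6.6 -6.3 -6. ]
t 29.87 pos [0.6463 0.1659 0.2824] F [-0.01 -0.95 -5.8 ] w 0.059 gf 65.8 j [ 0.17  0.3   1.23 -0.    1.61  1.47]
shift mm [ -0.6   0.8 190.4] y-axis [ 0.273 -0.962  0.   ]
```

View pics/s2.png

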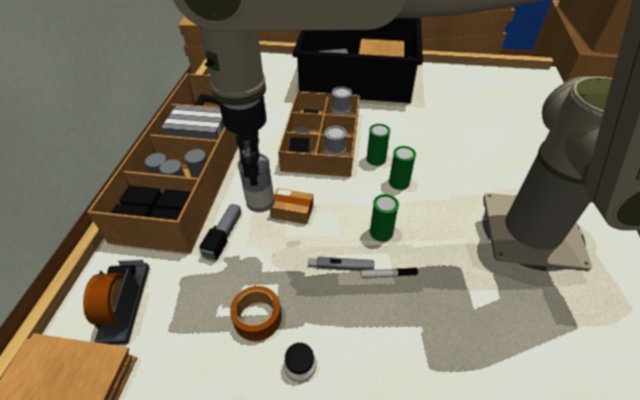

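The heavy tin is held upright at (257,185). The light tins stand in the tray at (335,140) and (342,98), and nothing else has moved.

```bash
python3 -c "
from cell import *
print(finish_job())"
```

```text
the job is handed in; nothing more can be done
None
```

The job is handed in: the heaviest tin (about 6.0 N) is held upright and still about 19 cm above the bench, and the two lighter ones (about 2.4 N and 3.3 N) stand in the tray's left and right near compartments; no verdict was returned.

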